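# Park the dish insert on its post beside the microscope

### The arm

A 6-joint arm with a two-finger parallel gripper is mounted at the origin on the work surface. World frame = base frame: x ahead of the robot, y to its left, z up, the work surface at z = 0. Lengths are in m, angles in rad, forces in N, time in s.
With the tool pointing down it reaches from about 0.3 to 0.75 m from the base axis. Payload 8.5 kg.
Tool frame: the origin (TCP) lies at the very end of the fingers, on their centre line; the grasp point (between the pads) lies 19 mm behind it (bot.grip_point_offset is the distance from the TCP to the grasp point, in m); z points along the fingers, y is the direction in which the jaws open and shut (so a half turn about z gives the same grasp; the last joint's range is limited). The gripper opens to 88 mm and grips with 3 to 60 N. Pads are 18 mm wide; open, the fingers measure 123 mm over their backs; the gripper's body (75 mm by 187 mm) begins 45 mm behind the grasp point.
Start: joints at [0.914, 0.381, 1.297, -0, 1.464, -0.215], TCP at [0.235, 0.497, 0.239] pointing down, gripper open.
Joint ranges: [-3.11, 3.11], [-0.89, 2.33], [0.22, 2.48], [-1.42, 4.56], [0.17, 2.85], [-2.88, 2.88]. Speed limits (rad/s): [2.39, 2.39, 3.14, 3.14, 3.14, 3.14].

### API

Orientations are given as a unit quaternion [x, y, z, w].
In Python, from rig import bot gives the robot as it stands.
- The arm moves only by the tool carry_out, never from a script. Its argument "deltas" is a list of rows, each an object with "offset": the shift along the tool's x, y, z in m, a list of three; "dr": the turn, a rotation vector about the tool's x, y, z in rad, a list of three; "grip": the finger opening in m, from 0 to 0.0881. A call has 1 to 8 rows; each row shifts and turns the commanded pose from where the row before left it, along the tool's axes as they then stand; what a row does not reach is not made up. A row lasts 1/10 s, in which the tool goes at most 50 mm and 8.59 degrees, less where a joint would pass 70% of its speed; a pose out of reach is approached as far as the arm can. A call is refused whole if a number of a shift passes 0.05 or a number of a turn 0.15, either way. A call with a gripper value outside its range is refused whole. The fingers move at their own pace and stop on an object; the grip force is fixed at half the most. Time passes only in rows, so rows that do not move let the fingers close. It gives the time, the measured TCP pose, the force and the opening at its end, in the units of the state.
- bot.state(): the state, without advancing time (a new reading comes with each control period).
- bot.get_image(name): name is "scene" or "top" or "wrist"; returns the picture (420x560x3 uint8, red, green, blue); there is no depth.
- bot.calibration(name): a dict with "vfov" (degrees; the focal length in pixels is half the picture's height over the tangent of half this angle, whatever the lens; pixels are square), "cx", "cy" (the principal point, pixels), "R" (3x3) and "t" (3): a world point X has camera coordinates R X + t. Camera axes: x right, y down, z forward; pixel columns grow to the right and rows downward; lengths in m; the calibration is good to about 2 mm. A picture is of the moment at which its call begins: read the wrist's pose just before it. calibration takes no time and is no camera call; for the wrist camera it gives the pose at the moment of the call.
- bot.close_job(): hands the job in, once; it reports no verdict.
The state is a dict: "time_s": time; "qpos": joint angles; "joint_velocities": joint speeds; "joint_torque": joint torques, N m; "ee_pos": TCP position; "ee_rot": TCP orientation; "contact_force": force on the tool from outside, world axes, zero at the start; "ft_torque": the same for the moment, N m; "finger_gap": opening from 0.0 (shut) to 1.0 (fully open).
Only numpy, scipy, OpenCV 4.12 (cv2) and the standard library are available. Lean on these libraries where they do the work, as an engineer would, in place of code of your own. Each camera call takes 0.05 s, during which the arm holds its last target.

### The job

One of the two microscope stage inserts lying on the bench has a round eye: pick it up by its upright grip fin and hang it by that eye on the empty parking post, lowered (not dropped) until it lies flat on the post's base, and let go. Leave the insert with the rectangular window and the insert already parked on the other post where they are.

Things in the scene. Friction and masses are not known exactly. Their poses are not given: they have to be found in the camera images.
- eye_insert_grip (a point): Insert to hang: flat black plate 135 x 60 x 6 mm, 0.15 kg, with a round through eye (36 mm diameter) and an upright metal grip fin on top: 40 mm along x, 12 thick along y, 50 tall. Point: fin's centre, 31 mm above the plate's underside, 25 above its upper face. z up; x points from fin to eye: eye's centre 60 mm along +x. Plate spans x -45 to +90 mm, y -30 to +30. Balances near the fin.
- slide_insert_grip (a point): Leave alone: the other insert lying on the bench, same plate, fin, point and axes, but with a rectangular window (43 x 27 mm) instead of the round eye.
- free_stand_tip (a point): The empty parking post: upright steel post, 12 mm in diameter with a round tip, 50 mm tall, in the middle of a grey round base 140 mm in diameter and 16 mm thick, fixed on the bench. Point: the post's tip, 66 mm above the bench. The hung insert lies on the base's upper face, 50 mm below this point, turned any way. z up.
- parked_insert_grip (a point): Leave alone: an insert with a round eye, like the first, already hung on the other, equal post and lying flat on its base; the point is the centre of its fin, axes as for the first.
There are look-alikes about, which are no part of the job. What is shaped like the part that bears free_stand_tip but purple is not meant. What is shaped like the part that bears eye_insert_grip but red is not meant.

How it is judged:
On the way:
1. the insert with the round eye is lifted clear of the bench (height (world z) of eye_insert_grip above 0.075 m), for 0.1 s.
At the end, for the whole second after the job is handed in: The empty post stands through the round eye (within 15 mm of its centre either way), the insert lies flat on the post's base (within 8 mm of fully down and 8 degrees of level), released and at rest; the insert with the window and the parked insert are within 20 mm of where they began (x of free_stand_tip in the frame of eye_insert_grip between 0.045 and 0.075 m and y of free_stand_tip in the frame of eye_insert_grip between -0.015 and 0.015 m and z of free_stand_tip in the frame of eye_insert_grip above 0.011 m and angle between eye_insert_grip's own z axis and vertical below 0.14 rad and linear speed of eye_insert below 0.02 m/s and distance of each of slide_insert_grip, parked_insert_grip from where it was at the start of the episode below 0.02 m); the robot touches nothing.
It fails at once if the insert is dropped down the post (it falls or is driven faster than 0.6 m/s with the post in its eye) (distance between eye_insert_grip and free_stand_tip below 0.085 m and z of eye_insert_grip in the frame of free_stand_tip below 0.031 m and linear speed of eye_insert above 0.6 m/s).
It fails at once if the insert with the window is moved by more than 20 mm (distance of slide_insert_grip from where it was at the start of the episode above 0.02 m).
It fails at once if the parked insert is moved by more than 20 mm (distance of parked_insert_grip from where it was at the start of the episode above 0.02 m).
It also fails if it takes over 38 s, if anything falls off the work surface, if the arm or the gripper's body presses on something with over 40 N, if the wrist force passes 120 N, or if a joint passes its speed limit or range.

## Working session

There is one attempt and no reset: what is moved stays moved. The work goes in short steps, Python scripts to look and compute and a tool call to move; the robot and the scene stay as the last step left them, time stands still between calls to the robot, and variables do not carry over. Pictures are saved under pics/ and viewed, and the job is handed in when it is done.

Besides the shell and the picture viewer there is one more tool, called after "Request:" as name([rows], argument=value, ...), one row to a line, values as JSON. carry_out: Moves the arm, as the interface text tells. Its arguments: {"type":"object","properties":{"deltas":{"type":"array"}},"required":["deltas"]}

```bash
mkdir -p pics; ls; python3 - <<'E'
from rig import bot
import cv2
print(bot.state())
for n in("scene","top","wrist"):
    c=bot.calibration(n);print(n,c)
    im=bot.get_image(n);cv2.imwrite(f"pics/{n}0.png",im[:,:,::-1])
E
```

```text
pics
{'time_s': 0.0, 'qpos': array([ 9.13677910e-01,  3.81190794e-01,  1.29827042e+00, -4.52964875e-06,
        1.46358295e+00, -2.15322312e-01]), 'joint_velocities': array([-1.07165917e-03,  1.23168979e-03, -1.69207538e-06, -2.89061679e-04,
       -8.92728499e-05, -1.62404600e-03]), 'joint_torque': array([ 2.25324809e-03, -4.37937176e+01, -2.24559903e+01,  7.14413146e-02,
        3.52085440e-02, -1.38891041e-04]), 'ee_pos': array([0.23499726, 0.49695558, 0.2381373 ]), 'ee_rot': array([ 2.19105646e-01,  9.75700871e-01, -6.58741712e-04, -3.04602245e-04]), 'contact_force': array([-0.50591376, -0.41586852,  0.67019328]), 'ft_torque': array([-0.00508241, -0.07619199,  0.01600248]), 'finger_gap': 1.0019127366843439}
scene {'vfov': 46.467976739474125, 'cx': 287.48084855915886, 'cy': 208.68719391900223, 'R': array([[-0.47670972,  0.87904321, -0.00555785],
       [ 0.49797612,  0.26483407, -0.82576189],
       [-0.72440847, -0.3964164 , -0.5639915 ]]), 't': array([ 0.20895735, -0.22081268,  1.55869701])}
top {'vfov': 56.06922392890991, 'cx': 279.45461166592634, 'cy': 217.41106748422033, 'R': array([[-0.12645763, -0.99195364, -0.00603753],
       [-0.96996075,  0.12492437, -0.20873439],
       [ 0.20780907, -0.02053989, -0.97795373]]), 't': array([0.12335548, 0.52965054, 1.09626326])}
wrist {'vfov': 70.75779612884011, 'cx': 278.4298065418204, 'cy': 214.72532042869088, 'R': array([[ 0.42785094,  0.90384805, -0.00150719],
       [ 0.86892237, -0.41085809,  0.2759883 ],
       [ 0.24883225, -0.11939148, -0.96115981]]), 't': array([-0.54968678, -0.03838064,  0.38974374])}
```

View pics/scene0.png

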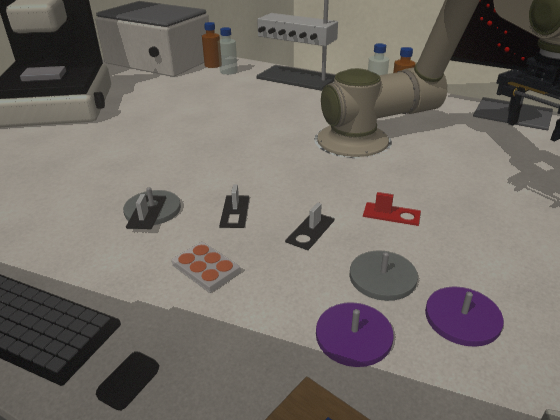

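View pics/top0.png

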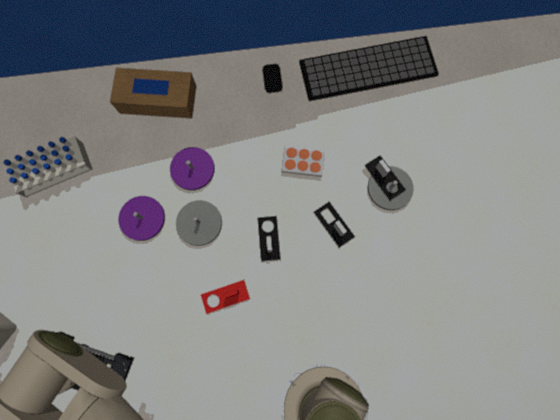

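View pics/wrist0.png

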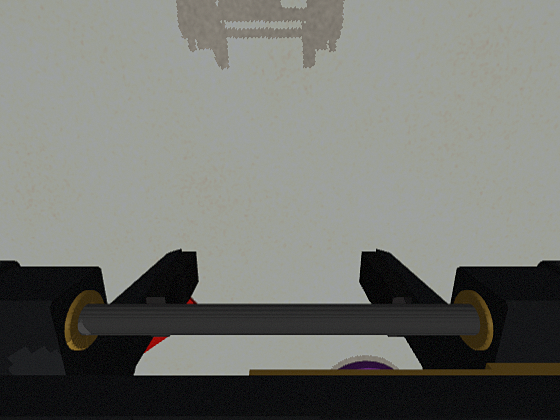

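Scene: black insert with a round hole at (310,230), black insert with a rectangular window at (235,210), parked insert at (147,207), red one at (392,210). Posts: grey empty at (384,274), purple at (355,333) and (465,315). In the top view the round-eye insert is at (268,240), the window insert at (334,225) and the grey empty post at (198,222). I'll check close crops next.

```bash
python3 - <<'E'
import cv2,numpy as np
a=cv2.imread("pics/scene0.png")[180:310,210:430]; b=cv2.imread("pics/top0.png")[190:280,165:365]
a=cv2.resize(a,(780,461),interpolation=cv2.INTER_CUBIC); b=cv2.resize(b,(800,360),interpolation=cv2.INTER_CUBIC)
cv2.imwrite("pics/ca.png",a);cv2.imwrite("pics/cb.png",b)
E
```

```text
(no output)
```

View pics/ca.png

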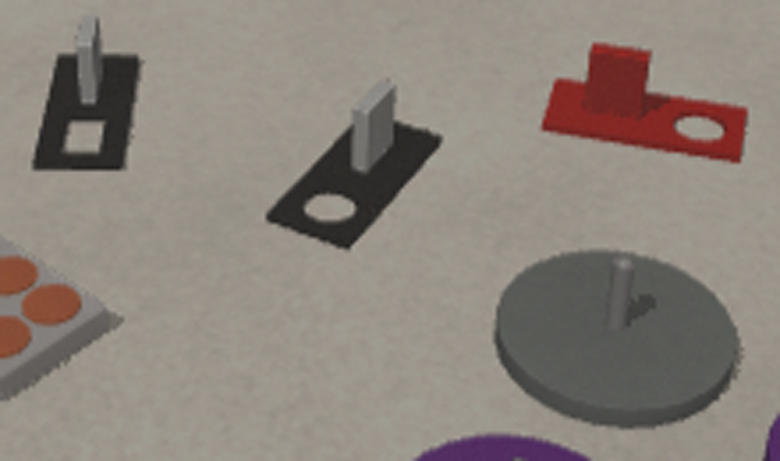

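View pics/cb.png

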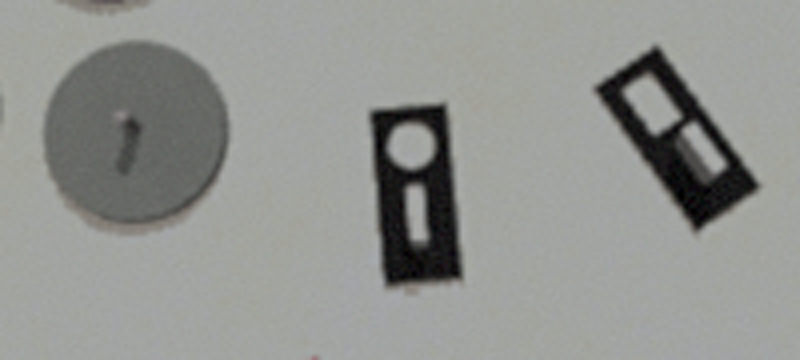

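The crops confirm it: a round eye at scene (303,238) / top (268,226), and a rectangular window on the other insert. Next I measure from both views.

```bash
cat > h.py <<'E'
import cv2,numpy as np,math
from scipy.optimize import least_squares
def K(c,h=420):
    return h/2/math.tan(math.radians(c["vfov"])/2)
def ray(c,uv):
    f=K(c);d=np.array([(uv[0]-c["cx"])/f,(uv[1]-c["cy"])/f,1.]);R=np.array(c["R"])
    return -R.T@np.array(c["t"]),R.T@d
def onz(c,uv,z):
    o,d=ray(c,uv);return o+d*(z-o[2])/d[2]
def tri(obs):
    A=np.zeros((3,3));b=np.zeros(3)
    for c,uv in obs:
        o,d=ray(c,uv);d=d/np.linalg.norm(d);P=np.eye(3)-np.outer(d,d);A+=P;b+=P@o
    X=np.linalg.solve(A,b)
    gap=[np.linalg.norm(np.cross(X-ray(c,u)[0],ray(c,u)[1]/np.linalg.norm(ray(c,u)[1]))) for c,u in obs]
    return X,gap
def proj(c,X):
    p=np.array(c["R"])@X+np.array(c["t"]);f=K(c);return np.array([c["cx"]+f*p[0]/p[2],c["cy"]+f*p[1]/p[2]])
E
python3 - <<'E'
from h import *
from rig import bot
C={n:bot.calibration(n) for n in("scene","top")}
roi={"scene":(270,195,345,255),"top":(250,210,290,268)}
hole={}
for n in C:
    im=cv2.imread(f"pics/{n}0.png");x0,y0,x1,y1=roi[n]
    g=im[y0:y1,x0:x1].max(2);m=(g<75).astype(np.uint8)
    cs,hi=cv2.findContours(m,cv2.RETR_CCOMP,cv2.CHAIN_APPROX_NONE)
    i=max(range(len(cs)),key=lambda k:cv2.contourArea(cs[k]))
    P=np.array([onz(C[n],p[0]+[x0,y0],.006)[:2] for p in cs[i]],np.float32)
    r=cv2.minAreaRect(P*1000);print(n,"rect mm",r)
    for k in range(len(cs)):
        if hi[0][k][3]==i and cv2.contourArea(cs[k])>15:
            M=cv2.moments(cs[k]);uv=(M["m10"]/M["m00"]+x0,M["m01"]/M["m00"]+y0)
            print("  hole",uv,cv2.contourArea(cs[k]),onz(C[n],uv,.003),onz(C[n],uv,.006))
            hole.setdefault(n,uv)
print("tip",tri([(C["scene"],(385.7,253.3)),(C["top"],(195.5,218.5))]))
# grey base top disc
for n,(x0,y0,x1,y1) in {"scene":(340,245,425,303),"top":(170,195,228,250)}.items():
    im=cv2.imread(f"pics/{n}0.png")[y0:y1,x0:x1].astype(int);g=im.max(2);sat=im.max(2)-im.min(2)
    m=((g<125)&(g>60)&(sat<30)).astype(np.uint8)
    cv2.imwrite(f"pics/m{n}.png",m*255)
    cs,_=cv2.findContours(m,cv2.RETR_EXTERNAL,cv2.CHAIN_APPROX_NONE);c=max(cs,key=cv2.contourArea)
    P=np.array([onz(C[n],p[0]+[x0,y0],.016)[:2] for p in c],np.float32)*1000
    print(n,"base",cv2.minEnclosingCircle(P),cv2.fitEllipse(P))
    t=onz(C[n],{"scene":(385.7,254),"top":(195.5,218.5)}[n],.064);print("tip@.064",t)
E
```

```text
scene rect mm ((501.8124694824219, 95.37712097167969), (62.7232780456543, 139.16656494140625), 88.1100845336914)
  hole (302.57374631268436, 238.32005899705013) 113.0 [0.53657044 0.09300742 0.003     ] [0.54003332 0.09473288 0.006     ]
top rect mm ((493.0928955078125, 94.952880859375), (55.7507438659668, 131.41378784179688), 87.923583984375)
  hole (268.6904761904762, 242.85714285714286) 98.0 [0.47857129 0.09609344 0.003     ] [0.47812133 0.09604927 0.006     ]
  hole (267.3682983682984, 225.91608391608392) 143.0 [0.53077072 0.09380012 0.003     ] [0.53018809 0.09376178 0.006     ]
tip (array([0.56808443, 0.29801768, 0.06089736]), [np.float64(5.425742738394736e-05), np.float64(5.4257427384047754e-05)])
scene base ((579.65869140625, 300.8118896484375), 77.18853759765625) ((579.8255004882812, 301.34112548828125), (140.6207275390625, 152.03602600097656), 103.80406951904297)
tip@.064 [0.57397872 0.29964819 0.064     ]
top base ((564.5296630859375, 297.8603820800781), 71.07813262939453) ((564.2732543945312, 298.6842956542969), (135.9500732421875, 139.1134796142578), 123.19084930419922)
tip@.064 [0.56733141 0.29746347 0.064     ]
```

```bash
python3 - <<'E'
from h import *
from rig import bot
from scipy.spatial.transform import Rotation as Ro
s=bot.state();c=bot.calibration("wrist");T=Ro.from_quat(s["ee_rot"]).as_matrix()
R=np.array(c["R"]);o=-R.T@np.array(c["t"])
print("cam in tool",T.T@(o-s["ee_pos"]),"axes rows",(R@T).round(3))
print(T.round(3), s["time_s"])
E
```

```text
cam in tool [ 0.07050321  0.00035726 -0.14611855] axes rows [[-0.     1.     0.   ]
 [-0.961 -0.    -0.276]
 [-0.276 -0.     0.961]]
[[-0.904  0.428 -0.001]
 [ 0.428  0.904 -0.001]
 [ 0.    -0.001 -1.   ]] 0.15
```

Request:
carry_out([
  {"offset": [-0.038,-0.026,0],"dr": [0,0,0],"grip": 0.088},
  {"offset": [-0.039,-0.026,0],"dr": [0,0,0],"grip": 0.088},
  {"offset": [-0.038,-0.026,0],"dr": [0,0,0],"grip": 0.088},
  {"offset": [-0.039,-0.026,0],"dr": [0,0,0],"grip": 0.088},
  {"offset": [-0.038,-0.026,0],"dr": [0,0,0],"grip": 0.088},
  {"offset": [-0.039,-0.026,0],"dr": [0,0,0],"grip": 0.088},
  {"offset": [-0.038,-0.026,0],"dr": [0,0,0],"grip": 0.088},
  {"offset": [-0.039,-0.026,0],"dr": [0,0,0],"grip": 0.088},
])

```text
time_s: 0.95
ee_pos: [0.4251, 0.1757, 0.2387]
ee_rot: [0.219, 0.976, 0.0, -0.0]
contact_force: [0.9, 1.1, 0.5]
finger_gap: 0.998
```

Request:
carry_out([
  {"offset": [-0.039,-0.026,0],"dr": [0,0,0],"grip": 0.088},
  {"offset": [-0.039,-0.026,0],"dr": [0,0,0],"grip": 0.088},
  {"offset": [0,0,0],"dr": [0,0,0.149],"grip": 0.088},
  {"offset": [0,0,0],"dr": [0,0,0.149],"grip": 0.088},
  {"offset": [0,0,0],"dr": [0,0,0.149],"grip": 0.088},
  {"offset": [0,0,0],"dr": [0,0,0.149],"grip": 0.088},
  {"offset": [0,0,0],"dr": [0,0,0.149],"grip": 0.088},
  {"offset": [0,0,0],"dr": [0,0,0.149],"grip": 0.088},
])

```text
time_s: 1.75
ee_pos: [0.4728, 0.0971, 0.2386]
ee_rot: [0.622, 0.783, -0.0, -0.0]
contact_force: [0.1, -0.2, 0.8]
finger_gap: 1.004
```

Request:
carry_out([
  {"offset": [0,0,0],"dr": [0,0,0.149],"grip": 0.088},
  {"offset": [0,0,0],"dr": [0,0,0.149],"grip": 0.088},
  {"offset": [0,0,0],"dr": [0,0,0.149],"grip": 0.088},
  {"offset": [0,0,0],"dr": [0,0,0.149],"grip": 0.088},
  {"offset": [0,0,0],"dr": [0,0,0.149],"grip": 0.088},
  {"offset": [0,0,0],"dr": [0,0,0.149],"grip": 0.088},
  {"offset": [0,0,0],"dr": [0,0,0.149],"grip": 0.088},
  {"offset": [0,0,0],"dr": [0,0,0.149],"grip": 0.088},
])

```text
time_s: 2.55
ee_pos: [0.4728, 0.0971, 0.2385]
ee_rot: [0.954, 0.299, -0.0, -0.0]
contact_force: [-0.4, 0.1, -0.5]
finger_gap: 0.999
```

Request:
carry_out([
  {"offset": [0,0,0],"dr": [0,0,0.149],"grip": 0.088},
  {"offset": [0,0,0],"dr": [0,0,0.149],"grip": 0.088},
  {"offset": [0,0,0],"dr": [0,0,0.149],"grip": 0.088},
  {"offset": [0,0,0],"dr": [0,0,0.149],"grip": 0.088},
  {"offset": [0,0,0],"dr": [0,0,0.055],"grip": 0.088},
  {"offset": [0,0,0],"dr": [0,0,0],"grip": 0.088},
])

```text
time_s: 3.15
ee_pos: [0.4728, 0.0971, 0.2386]
ee_rot: [1.0, -0.019, -0.0, -0.0]
contact_force: [-0.4, -0.4, 0.4]
finger_gap: 1.001
```

```bash
python3 - <<'E'
from h import *
from rig import bot
from scipy.spatial.transform import Rotation as Ro
s=bot.state();c=bot.calibration("wrist");im=bot.get_image("wrist");cv2.imwrite("pics/w1.png",im[:,:,::-1]);np.save("w1.npy",c,allow_pickle=True)
print(s["time_s"],s["ee_pos"],Ro.from_quat(s["ee_rot"]).as_matrix().round(3),s["qpos"].round(2))
E
```

```text
3.15 [0.47280426 0.09712098 0.23859216] [[ 0.999 -0.038 -0.   ]
 [-0.038 -0.999  0.   ]
 [-0.    -0.    -1.   ]] [-0.04  0.26  1.48 -0.    1.4   1.57]
```

View pics/w1.png

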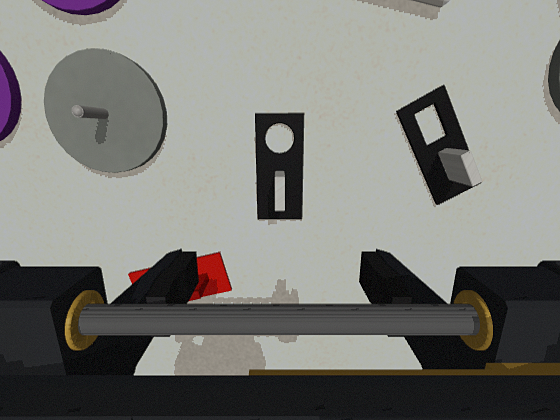

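The wrist view shows the insert's eye at about (279,138), the fin top at (280,190) and the grey post's tip at (77,111). I'll measure these together with the top and scene views.

```bash
python3 - <<'E'
from h import *
from rig import bot
c=np.load("w1.npy",allow_pickle=True).item();C={n:bot.calibration(n) for n in("scene","top")}
im=cv2.imread("pics/w1.png");x0,y0,x1,y1=245,100,315,235
g=im[y0:y1,x0:x1].max(2);m=(g<75).astype(np.uint8)
cs,hi=cv2.findContours(m,cv2.RETR_CCOMP,cv2.CHAIN_APPROX_NONE)
i=max(range(len(cs)),key=lambda k:cv2.contourArea(cs[k]))
P=np.array([onz(c,p[0]+[x0,y0],.006)[:2] for p in cs[i]],np.float32)
print(cv2.minAreaRect(P*1000))
for k in range(len(cs)):
    if hi[0][k][3]==i and cv2.contourArea(cs[k])>15:
        M=cv2.moments(cs[k]);uv=(M["m10"]/M["m00"]+x0,M["m01"]/M["m00"]+y0)
        print("hole",uv,cv2.boundingRect(cs[k]),cv2.contourArea(cs[k]),onz(c,uv,.003),onz(c,uv,.056))
        if uv[1]<160:
            print("eye tri w+top",tri([(c,uv),(C["top"],(267.37,225.92))]),"w+scene",tri([(c,uv),(C["scene"],(302.57,238.3))]))
for tw in[(77,111)]:
    print("tip w+top",tri([(c,tw),(C["top"],(195.5,218.5))]),"w+sc",tri([(c,tw),(C["scene"],(385.7,253.8))]),"@z",onz(c,tw,.063),onz(C["top"],(195.5,218.5),.063))
x0,y0,x1,y1=35,40,172,185
im2=im[y0:y1,x0:x1].astype(int);g=im2.max(2)
m=((g<140)&(g>60)).astype(np.uint8);m=cv2.morphologyEx(m,cv2.MORPH_OPEN,np.ones((3,3),np.uint8))
cs,_=cv2.findContours(m,cv2.RETR_EXTERNAL,cv2.CHAIN_APPROX_NONE);q=max(cs,key=cv2.contourArea)
P=np.array([onz(c,p[0]+[x0,y0],.016)[:2] for p in q],np.float32)*1000
print("base",cv2.minEnclosingCircle(P),cv2.fitEllipse(P))
v=im[:,:,:].copy()
a=cv2.resize(v[95:235,240:320],(457,800)[::1] if 0 else (342,600),interpolation=cv2.INTER_CUBIC);b=cv2.resize(v[85:145,60:120],(440,440),interpolation=cv2.INTER_CUBIC)
o=np.zeros((600,782,3),np.uint8);o[:,:342]=a;o[:440,342:]=b;cv2.imwrite("pics/w1c.png",o)
E
```

```text
((496.7586364746094, 95.25482177734375), (59.34989547729492, 134.30943298339844), 88.02577209472656)
hole (279.4729376633072, 190.60768943635685) (29, 70, 12, 42) 446.5 [0.46753942 0.09595674 0.003     ] [0.47824615 0.09575227 0.056     ]
hole (279.12780064014635, 137.70736168267032) (19, 22, 31, 33) 729.0 [0.53471479 0.09390972 0.003     ] [0.53609343 0.09398949 0.056     ]
eye tri w+top (array([ 0.53424386,  0.09395411, -0.01492611]), [np.float64(7.152835728317213e-05), np.float64(7.152835728315906e-05)]) w+scene (array([0.535066  , 0.09317122, 0.00208485]), [np.float64(0.0008269876118763022), np.float64(0.0008269876118763274)])
tip w+top (array([0.56869751, 0.2977784 , 0.06599702]), [np.float64(0.0018926552838588746), np.float64(0.0018926552838591168)]) w+sc (array([0.5711715 , 0.29969849, 0.06299315]), [np.float64(0.000942332829798475), np.float64(0.0009423328297984546)]) @z [0.57069841 0.30063822 0.063     ] [0.56756886 0.29765889 0.063     ]
base ((570.799072265625, 299.36614990234375), 70.18803405761719) ((570.7117919921875, 299.8502502441406), (137.29794311523438, 138.05026245117188), 55.305274963378906)
```

View pics/w1c.png

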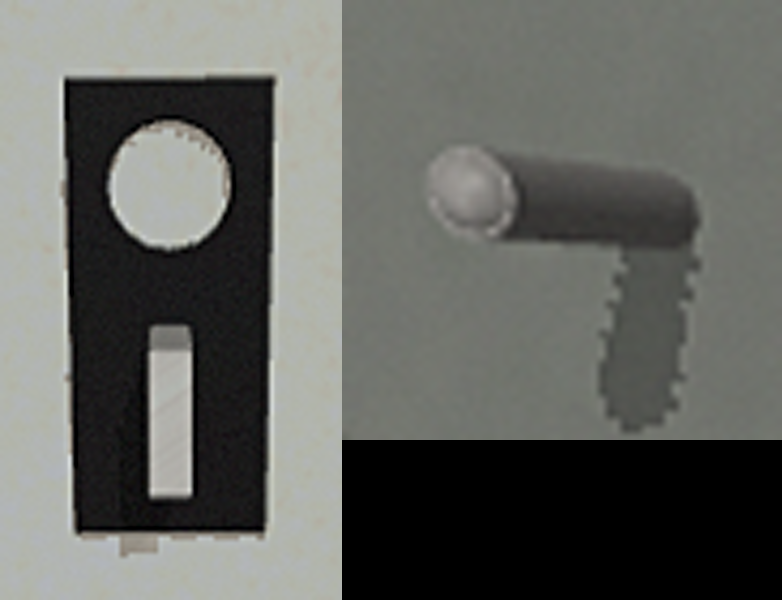

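```bash
python3 - <<'E'
from h import *
from rig import bot
c=np.load("w1.npy",allow_pickle=True).item();C={n:bot.calibration(n) for n in("scene","top")}
w=(280,193.6)
print("fin top w+scene",tri([(c,w),(C["scene"],(316.1,207.6))]),"@.056",onz(c,w,.056))
E
```

```text
fin top w+scene (array([0.47376042, 0.09558561, 0.05200536]), [np.float64(0.0003361925604607234), np.float64(0.00033619256046059403)]) @.056 [0.47477751 0.0952825  0.056     ]
```

Request:
carry_out([
  {"offset": [0.002,0.001,0.03],"dr": [0,0,0.003],"grip": 0.088},
  {"offset": [0,0,0.04],"dr": [0,0,0],"grip": 0.088},
  {"offset": [0,0,0.04],"dr": [0,0,0],"grip": 0.088},
  {"offset": [0,0,0.03],"dr": [0,0,0],"grip": 0.088},
])

```text
time_s: 3.6
ee_pos: [0.4741, 0.0961, 0.0967]
ee_rot: [1.0, -0.019, -0.001, -0.0]
contact_force: [1.1, -1.1, -0.1]
finger_gap: 0.998
```

```bash
python3 - <<'E'
from h import *
from rig import bot
s=bot.state();c=bot.calibration("wrist");im=bot.get_image("wrist");cv2.imwrite("pics/w2.png",im[:,:,::-1]);np.save("w2.npy",c,allow_pickle=True)
print(s["time_s"],s["ee_pos"])
E
```

```text
3.6 [0.47412418 0.09605807 0.09672362]
```

View pics/w2.png

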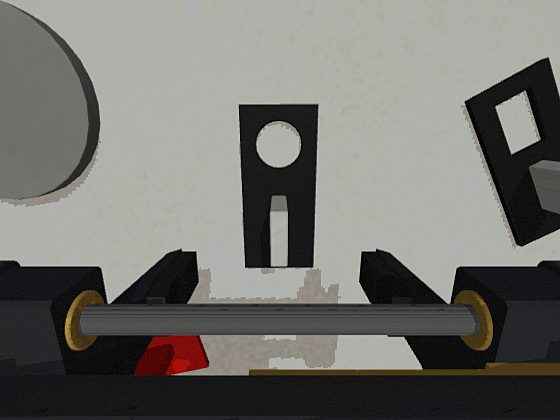

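The fin is centred between the fingers, at col 280 against a finger midpoint of 278. Its triangulated top is about 52–56 mm, as expected. I'll descend and close.

Request:
carry_out([
  {"offset": [0.0005,0.0,0.03],"dr": [0,0,0],"grip": 0.088},
  {"offset": [0,0,0.03],"dr": [0,0,0],"grip": 0.088},
  {"offset": [0,0,0.02],"dr": [0,0,0],"grip": 0.088},
  {"offset": [0,0,0],"dr": [0,0,0],"grip": 0.088},
  {"offset": [0,0,0],"dr": [0,0,0],"grip": 0.0},
  {"offset": [0,0,0],"dr": [0,0,0],"grip": 0.0},
  {"offset": [0,0,0],"dr": [0,0,0],"grip": 0.0},
  {"offset": [0,0,0],"dr": [0,0,0],"grip": 0.0},
])

```text
time_s: 4.45
ee_pos: [0.4757, 0.096, 0.0196]
ee_rot: [1.0, -0.02, 0.001, 0.0]
contact_force: [0.9, -0.1, -0.3]
finger_gap: 0.661
```

Request:
carry_out([
  {"offset": [0,0,0],"dr": [0,0,0],"grip": 0.0},
  {"offset": [0,0,0],"dr": [0,0,0],"grip": 0.0},
  {"offset": [0,0,0],"dr": [0,0,0],"grip": 0.0},
  {"offset": [0,0,0],"dr": [0,0,0],"grip": 0.0},
])

```text
time_s: 4.85
ee_pos: [0.4754, 0.096, 0.0187]
ee_rot: [1.0, -0.02, -0.0, -0.0]
contact_force: [0.1, -0.3, -0.5]
finger_gap: 0.296
```

Request:
carry_out([
  {"offset": [0,0,0],"dr": [0,0,0],"grip": 0.0},
  {"offset": [0,0,0],"dr": [0,0,0],"grip": 0.0},
  {"offset": [0,0,0],"dr": [0,0,0],"grip": 0.0},
  {"offset": [0,0,0],"dr": [0,0,0],"grip": 0.0},
  {"offset": [0,0,0],"dr": [0,0,0],"grip": 0.0},
])

```text
time_s: 5.35
ee_pos: [0.4754, 0.096, 0.0187]
ee_rot: [1.0, -0.02, -0.0, -0.0]
contact_force: [1.5, -0.3, -0.1]
finger_gap: 0.137
```

Gripped, with the gap matching the 12 mm fin. Lifting now, with the last row as a hold.

Request:
carry_out([
  {"offset": [0,0,0],"dr": [0,0,0],"grip": 0.0},
  {"offset": [0,0,-0.02],"dr": [0,0,0],"grip": 0.0},
  {"offset": [0,0,-0.03],"dr": [0,0,0],"grip": 0.0},
  {"offset": [0,0,-0.03],"dr": [0,0,0],"grip": 0.0},
  {"offset": [0,0,-0.03],"dr": [0,0,0],"grip": 0.0},
  {"offset": [0,0,-0.01],"dr": [0,0,0],"grip": 0.0},
  {"offset": [0,0,0],"dr": [0,0,0],"grip": 0.0},
])

```text
time_s: 6.05
ee_pos: [0.4757, 0.096, 0.1393]
ee_rot: [1.0, -0.02, 0.001, 0.0]
contact_force: [-0.3, 1.2, -2.8]
finger_gap: 0.134
```

```bash
python3 - <<'E'
from h import *
from rig import bot
s=bot.state();c=bot.calibration("wrist");im=bot.get_image("wrist");cv2.imwrite("pics/w3.png",im[:,:,::-1]);np.save("w3.npy",c,allow_pickle=True)
print(s["time_s"],s["ee_pos"],s["ee_rot"],s["contact_force"],s["finger_gap"])
E
```

```text
6.05 [0.47566075 0.09601526 0.13928623] [ 9.99798527e-01 -2.00473956e-02  1.00215376e-03  4.81029077e-05] [-0.28079464  1.16100185 -2.78050554] 0.13408227569759135
```

View pics/w3.png

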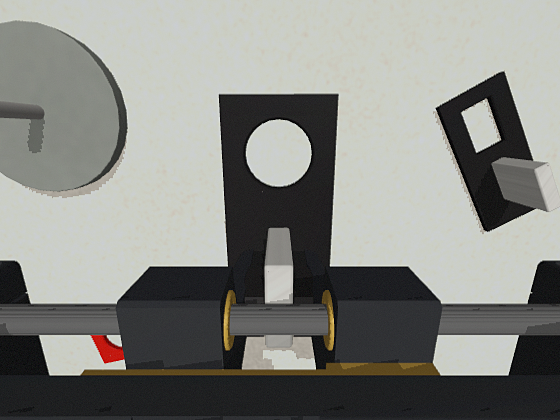

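```bash
python3 - <<'E'
from h import *
c=np.load("w3.npy",allow_pickle=True).item();im=cv2.imread("pics/w3.png")
x0,y0,x1,y1=225,98,332,200
m=(im[y0:y1,x0:x1].max(2)>100).astype(np.uint8)
n,l,st,ce=cv2.connectedComponentsWithStats(m)
for k in range(1,n):
    if st[k][4]>500:
        uv=ce[k]+[x0,y0];print(uv,st[k],onz(c,uv,.1236))
        cs,_=cv2.findContours((l==k).astype(np.uint8),0,1);q=np.array([onz(c,p[0]+[x0,y0],.126)[:2]*1000 for p in cs[0]],np.float32)
        print(cv2.fitEllipse(q),cv2.minEnclosingCircle(q))
E
```

```text
[278.27327413 152.55886565] [  21   21   66   68 3491] [0.5356055  0.09374699 0.1236    ]
((535.25, 93.75715637207031), (34.3967399597168, 34.631839752197266), 82.60066986083984) ((535.2752685546875, 93.81815338134766), 17.566587448120117)
```

Request:
carry_out([
  {"offset": [0.004,-0.02,0],"dr": [0,0,0],"grip": 0.0},
  {"offset": [0.004,-0.034,0],"dr": [0,0,0],"grip": 0.0},
  {"offset": [0.004,-0.034,0],"dr": [0,0,0],"grip": 0.0},
  {"offset": [0.004,-0.034,0],"dr": [0,0,0],"grip": 0.0},
  {"offset": [0.004,-0.034,0],"dr": [0,0,0],"grip": 0.0},
  {"offset": [0.004,-0.034,0],"dr": [0,0,0],"grip": 0.0},
  {"offset": [0.003,-0.017,0],"dr": [0,0,0],"grip": 0.0},
  {"offset": [0,0,0],"dr": [0,0,0],"grip": 0.0},
])

```text
time_s: 6.9
ee_pos: [0.51, 0.3033, 0.1361]
ee_rot: [1.0, -0.019, -0.002, 0.0]
contact_force: [0.3, -1.0, -2.3]
finger_gap: 0.13
```

```bash
python3 - <<'E'
from h import *
from rig import bot
s=bot.state();c=bot.calibration("wrist");im=bot.get_image("wrist");cv2.imwrite("pics/w4.png",im[:,:,::-1]);np.save("w4.npy",c,allow_pickle=True)
print(s["time_s"],s["ee_pos"],s["ee_rot"],s["contact_force"],s["finger_gap"])
im=bot.get_image("scene");cv2.imwrite("pics/s4.png",cv2.resize(im[150:320,280:480,::-1],(706,600),interpolation=2))
E
```

```text
6.9 [0.50999846 0.30334561 0.13610241] [ 9.99820084e-01 -1.88907397e-02 -1.64703718e-03  4.76845631e-04] [ 0.33213942 -0.98555181 -2.34937301] 0.12966574904986558
```

View pics/w4.png

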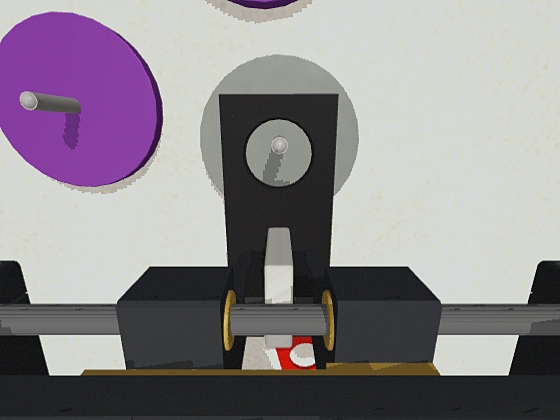

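View pics/s4.png

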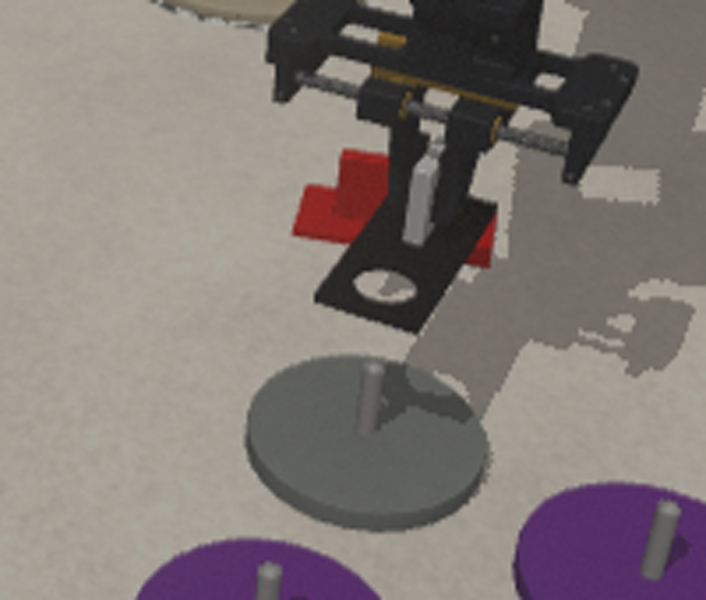

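The wrist view shows the tip at (279,145) inside the eye centred near (278,153), and the plate is level. I'll work out the offset between them.

```bash
python3 - <<'E'
from h import *
c=np.load("w4.npy",allow_pickle=True).item();im=cv2.imread("pics/w4.png")
x0,y0,x1,y1=225,98,332,200
m=(im[y0:y1,x0:x1].max(2)>48).astype(np.uint8)
cs,_=cv2.findContours(m,0,1)
for q in sorted(cs,key=cv2.contourArea)[-2:]:
    print(cv2.contourArea(q),cv2.minEnclosingCircle(q),cv2.boundingRect(q))
    q=q+np.array([[x0,y0]]);(u,r)=cv2.minEnclosingCircle(q.astype(np.float32));print(u,onz(c,u,.1204))
print("tip",onz(c,(279.5,144.5),.063),onz(c,(279.5,146),.063))
m2=im[135:156,268:292].max(2);print(m2[::2,::2])
E
```

```text
0.0 ((7.0, 17.5), 0.5001000165939331) (7, 17, 1, 2)
(232.0, 115.5) [0.58964594 0.32445596 0.1204    ]
3412.0 ((53.0, 54.50757598876953), 33.73053741455078) (21, 21, 66, 68)
(278.0, 152.507568359375) [0.56991955 0.30134953 0.1204    ]
tip [0.57116868 0.30022949 0.063     ] [0.57011366 0.30026862 0.063     ]
[[150 150 150 150 152 122 139 152 150 151 150 148]
 [149 152 152 118 152 190 190 149 132 149 150 149]
 [150 151 148 190 169 175 177 169 192 145 149 150]
 [150 148 182 164 175 186 190 176 168 189 149 149]
 [151 148 189 171 180 198 213 181 172 171 146 150]
 [149 148 166 168 176 185 192 177 168 154 146 148]
 [148 150 161 156 172 187 181 169 160 160 147 149]
 [150 149 173 131 134 166 167 153 137 184 147 148]
 [150 153 107 154 112 138 138 119 192 146 146 147]
 [151 119 112 111 123 200 151 138 147 146 148 149]
 [153 111 112 112 112 109 112 110 151 149 148 148]]
```

Request:
carry_out([
  {"offset": [0.001,0.001,0],"dr": [0,0,0],"grip": 0.0},
  {"offset": [0,0,0.015],"dr": [0,0,0],"grip": 0.0},
  {"offset": [0,0,0.015],"dr": [0,0,0],"grip": 0.0},
  {"offset": [0,0,0.015],"dr": [0,0,0],"grip": 0.0},
  {"offset": [0,0,0],"dr": [0,0,0],"grip": 0.0},
])

```text
time_s: 7.5
ee_pos: [0.5108, 0.2993, 0.0919]
ee_rot: [1.0, -0.021, -0.002, 0.001]
contact_force: [0.7, 0.6, -2.0]
finger_gap: 0.132
```

```bash
python3 - <<'E'
from h import *
from rig import bot
s=bot.state();c=bot.calibration("wrist");im=bot.get_image("wrist");cv2.imwrite("pics/w5.png",im[:,:,::-1])
print(s["time_s"],s["ee_pos"],s["ee_rot"],s["contact_force"],s["finger_gap"])
E
```

```text
7.5 [0.51081739 0.29932848 0.09189915] [ 9.99781689e-01 -2.07907624e-02 -1.93507261e-03  7.57827225e-04] [ 0.71583241  0.56765132 -2.00199838] 0.13233801583833554
```

View pics/w5.png

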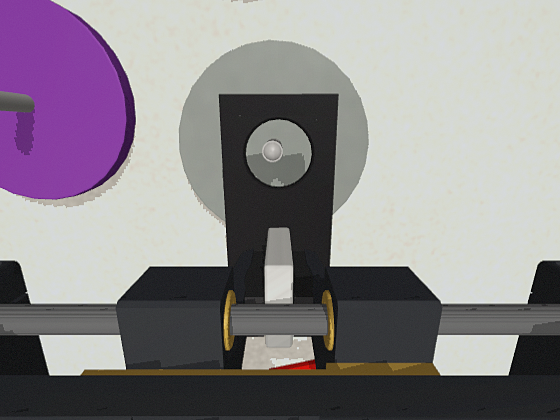

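The arm had still been settling. The tip at (272,151) against the eye centre at (278.5,153) means correcting about -3.5 mm in tool y, then lowering.

Request:
carry_out([
  {"offset": [0.0005,-0.0035,0],"dr": [0,0,0],"grip": 0.0},
  {"offset": [0,0,0.015],"dr": [0,0,0],"grip": 0.0},
  {"offset": [0,0,0.015],"dr": [0,0,0],"grip": 0.0},
  {"offset": [0,0,0.01],"dr": [0,0,0],"grip": 0.0},
  {"offset": [0,0,0],"dr": [0,0,0],"grip": 0.0},
  {"offset": [0,0,0],"dr": [0,0,0],"grip": 0.0},
])

```text
time_s: 8.15
ee_pos: [0.5126, 0.3043, 0.0544]
ee_rot: [1.0, -0.02, 0.0, -0.0]
contact_force: [0.1, 0.6, -1.2]
finger_gap: 0.137
```

```bash
python3 - <<'E'
from h import *
from rig import bot
s=bot.state();im=bot.get_image("wrist");cv2.imwrite("pics/w6.png",im[:,:,::-1])
print(s["time_s"],s["ee_pos"],s["ee_rot"],s["contact_force"],s["finger_gap"])
im=bot.get_image("scene");cv2.imwrite("pics/s6.png",cv2.resize(im[180:320,310:470,::-1],(686,600),interpolation=2))
E
```

```text
8.15 [0.51264348 0.30430988 0.05441192] [ 9.99797722e-01 -2.01071973e-02  4.38699954e-04 -1.52366079e-04] [ 0.06679992  0.60064182 -1.15133809] 0.1374876118153018
```

View pics/w6.png

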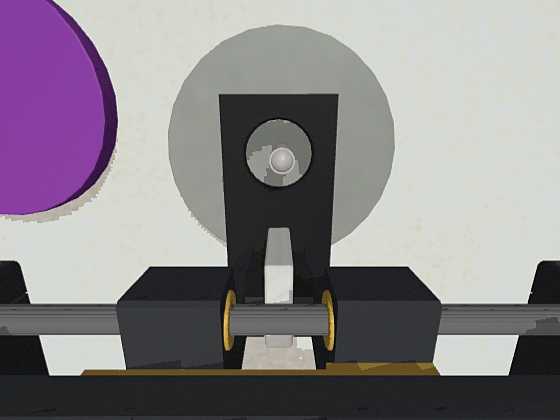

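View pics/s6.png

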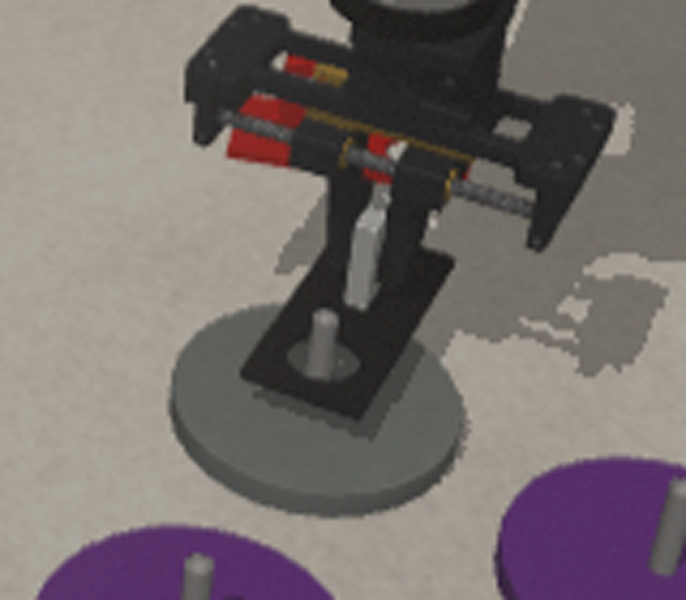

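The post is through the eye, about 2 mm off centre. I'll make a small correction and lower slowly onto the base.

Request:
carry_out([
  {"offset": [-0.0015,0.002,0.005],"dr": [0,0,0],"grip": 0.0},
  {"offset": [0,0,0.006],"dr": [0,0,0],"grip": 0.0},
  {"offset": [0,0,0.003],"dr": [0,0,0],"grip": 0.0},
  {"offset": [0,0,0],"dr": [0,0,0],"grip": 0.0},
  {"offset": [0,0,0],"dr": [0,0,0],"grip": 0.0},
])

```text
time_s: 8.75
ee_pos: [0.5107, 0.3023, 0.0397]
ee_rot: [1.0, -0.02, -0.0, 0.0]
contact_force: [-0.3, 0.9, -0.9]
finger_gap: 0.133
```

Request:
carry_out([
  {"offset": [0,0,0.002],"dr": [0,0,0],"grip": 0.0},
  {"offset": [0,0,0],"dr": [0,0,0],"grip": 0.0},
  {"offset": [0,0,0],"dr": [0,0,0],"grip": 0.0},
])

```text
time_s: 9.05
ee_pos: [0.5107, 0.3023, 0.0378]
ee_rot: [1.0, -0.02, 0.0, 0.0]
contact_force: [0.5, -1.1, -1.8]
finger_gap: 0.133
```

Request:
carry_out([
  {"offset": [0,0,0.002],"dr": [0,0,0],"grip": 0.0},
  {"offset": [0,0,0],"dr": [0,0,0],"grip": 0.0},
  {"offset": [0,0,0],"dr": [0,0,0],"grip": 0.0},
])

```text
time_s: 9.35
ee_pos: [0.5107, 0.3022, 0.0357]
ee_rot: [1.0, -0.02, -0.0, 0.0]
contact_force: [-0.5, -0.2, -1.6]
finger_gap: 0.131
```

Request:
carry_out([
  {"offset": [0,0,0.001],"dr": [0,0,0],"grip": 0.0},
  {"offset": [0,0,0],"dr": [0,0,0],"grip": 0.0},
  {"offset": [0,0,0],"dr": [0,0,0],"grip": 0.0},
])

```text
time_s: 9.65
ee_pos: [0.5107, 0.3022, 0.0347]
ee_rot: [1.0, -0.02, 0.0, 0.0]
contact_force: [0.4, -0.3, -1.5]
finger_gap: 0.134
```

Request:
carry_out([
  {"offset": [0,0,0.001],"dr": [0,0,0],"grip": 0.0},
  {"offset": [0,0,0],"dr": [0,0,0],"grip": 0.0},
  {"offset": [0,0,0],"dr": [0,0,0],"grip": 0.0},
])

```text
time_s: 9.95
ee_pos: [0.5107, 0.3023, 0.0347]
ee_rot: [1.0, -0.02, 0.0, -0.0]
contact_force: [-2.1, -1.5, 7.4]
finger_gap: 0.134
```

```bash
python3 - <<'E'
from h import *
from rig import bot
s=bot.state();im=bot.get_image("wrist");cv2.imwrite("pics/w7.png",im[:,:,::-1])
print(s["time_s"],s["ee_pos"],s["contact_force"],s["ft_torque"])
im=bot.get_image("scene");cv2.imwrite("pics/s7.png",cv2.resize(im[180:320,310:470,::-1],(686,600),interpolation=2))
E
```

```text
9.95 [0.51074632 0.30227712 0.03472451] [-2.05706909 -1.51029574  7.38438833] [-0.22333276  0.6225829  -0.07812318]
```

View pics/s7.png

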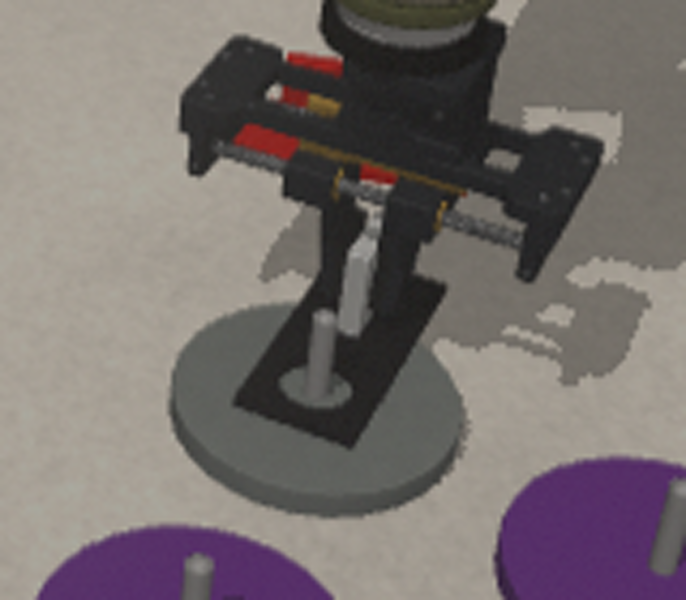

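View pics/w7.png

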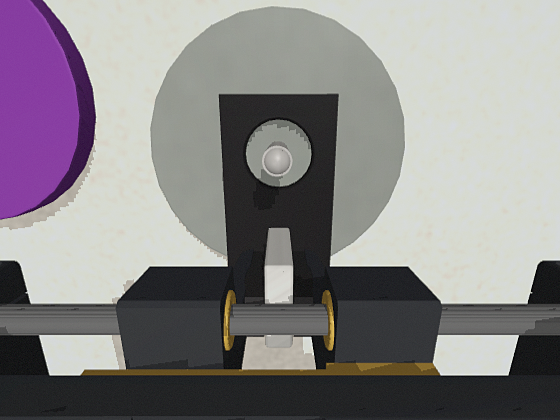

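Contact (7 N) came at the expected height, with the plate flat on the base and the post through the eye. Releasing.

Request:
carry_out([
  {"offset": [0,0,0],"dr": [0,0,0],"grip": 0.02},
  {"offset": [0,0,0],"dr": [0,0,0],"grip": 0.03},
  {"offset": [0,0,0],"dr": [0,0,0],"grip": 0.05},
  {"offset": [0,0,0],"dr": [0,0,0],"grip": 0.06},
  {"offset": [0,0,0],"dr": [0,0,0],"grip": 0.06},
  {"offset": [0,0,0],"dr": [0,0,0],"grip": 0.06},
  {"offset": [0,0,0],"dr": [0,0,0],"grip": 0.06},
])

```text
time_s: 10.75
ee_pos: [0.5107, 0.3022, 0.0337]
ee_rot: [1.0, -0.02, -0.0, 0.0]
contact_force: [0.2, 1.1, -0.4]
finger_gap: 0.679
```

Request:
carry_out([
  {"offset": [0,0,-0.01],"dr": [0,0,0],"grip": 0.06},
  {"offset": [0,0,-0.02],"dr": [0,0,0],"grip": 0.06},
  {"offset": [0,0,-0.03],"dr": [0,0,0],"grip": 0.06},
  {"offset": [0,0,-0.04],"dr": [0,0,0],"grip": 0.06},
  {"offset": [0,0,-0.04],"dr": [0,0,0],"grip": 0.06},
  {"offset": [0,0,-0.03],"dr": [0,0,0],"grip": 0.06},
  {"offset": [0,0,0],"dr": [0,0,0],"grip": 0.06},
])

```text
time_s: 11.45
ee_pos: [0.512, 0.3028, 0.209]
ee_rot: [1.0, -0.02, 0.004, -0.002]
contact_force: [0.1, -0.3, 0.2]
finger_gap: 0.681
```

```bash
python3 - <<'E'
from h import *
from rig import bot
s=bot.state();c=bot.calibration("wrist");im=bot.get_image("wrist");cv2.imwrite("pics/w8.png",im[:,:,::-1]);np.save("w8.npy",c,allow_pickle=True)
print(s["time_s"],s["ee_pos"],s["contact_force"],s["finger_gap"])
im=bot.get_image("scene");cv2.imwrite("pics/s8.png",cv2.resize(im[160:320,100:480,::-1],(798,336),interpolation=2))
E
```

```text
11.45 [0.51196079 0.30278724 0.20899142] [ 0.05936723 -0.29738386  0.19837652] 0.680843275384584
```

View pics/w8.png

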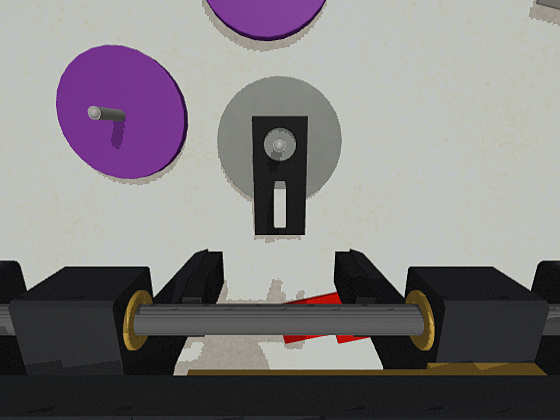

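View pics/s8.png

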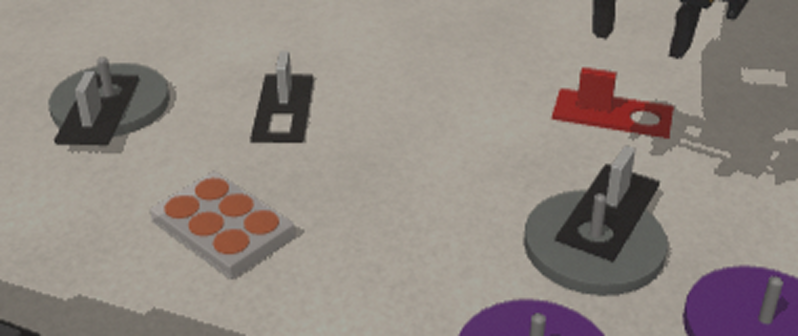

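The insert lies flat with the post in the eye, and the other inserts look unmoved. One settling row and a numeric check, then I hand in.

Request:
carry_out([
  {"offset": [0,0,0],"dr": [0,0,0],"grip": 0.06},
  {"offset": [0,0,0],"dr": [0,0,0],"grip": 0.06},
  {"offset": [0,0,0],"dr": [0,0,0],"grip": 0.06},
])

```text
time_s: 11.85
ee_pos: [0.5105, 0.3021, 0.2028]
ee_rot: [1.0, -0.02, -0.001, 0.0]
contact_force: [-0.0, -0.1, -0.3]
finger_gap: 0.68
```

```bash
python3 - <<'E'
from h import *
from rig import bot
s=bot.state();c=bot.calibration("wrist");im=bot.get_image("wrist")[:,:,::-1]
x0,y0,x1,y1=240,100,320,245
m=(im[y0:y1,x0:x1].max(2)<55).astype(np.uint8)
cs,_=cv2.findContours(m,0,cv2.CHAIN_APPROX_NONE);q=max(cs,key=cv2.contourArea)
P=np.array([onz(c,p[0]+[x0,y0],.022)[:2]*1000 for p in q],np.float32);r=cv2.minAreaRect(P);print("plate",r)
a=np.radians(r[2]-90);print("eye est",np.array(r[0])+37.5*np.array([np.cos(a),np.sin(a)]))
g=im[130:160,262:300].max(2);print("tip@.063",onz(c,(279,145),.063))
old=cv2.imread("pics/scene0.png");new=bot.get_image("scene")[:,:,::-1]
d=cv2.absdiff(old,new).max(2)
print("diff parked/window px>40:",(d[180:235,115:190]>40).sum(),(d[180:235,210:260]>40).sum())
print(s["time_s"]);bot.close_job()
E
```

```text
plate ((532.1267700195312, 301.54534912109375), (59.46524429321289, 133.20840454101562), 87.77629852294922)
eye est [569.59853068 300.09030526]
tip@.063 [0.5680544  0.29923229 0.063     ]
diff parked/window px>40: 0 0
11.85
the job is handed in; nothing more can be done
```

The round-eye insert is hanging on the empty grey post, and I handed the job in at about 12 s; no verdict is reported. I gripped it by its fin, lifted it, lowered it in small steps until it touched the base (about 7 N), then opened the fingers and backed straight up.

- **Fit on the post:** in the last wrist view the eye's centre is at about (569.6, 300.1) mm and the post at about (568 to 571, 299 to 300) mm. That puts the post within about 2 mm of centre. The plate looks flat on the base and the gripper is clear above it.
- **Other inserts:** the regions of the scene picture around the window insert and the parked insert show no change from the start.
- **Disagreements:** the fixed scene and top cameras differed by 6 to 7 mm on the post, so I worked from the wrist views. One top-plus-wrist height for the eye came out at -15 mm, because the two views lie almost along the same line. I ignored it and used the scene-plus-wrist value of 2 mm. The arm also kept settling by up to 4 mm after each move, so I corrected for that before lowering.

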